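# Refit the tier and finial of a revolving display stand

### The arm

A 6-joint arm with a two-finger parallel gripper is mounted at the origin on a cart in front of the work surface, level with it; the furniture and walls round the work are solid. World frame = base frame: x ahead of the robot, y to its left, z up, the work surface at z = 0. Lengths are in m, angles in rad, forces in N, time in s.
With the tool pointing down it reaches from about 0.3 to 0.75 m from the base axis. Payload 8.5 kg.
Tool frame: the origin (TCP) lies at the very end of the fingers, on their centre line; the grasp point (between the pads) lies 19 mm behind it; z points along the fingers, y is the line along which they close (so a half turn about z gives the same grasp; the last joint's range is limited). The gripper opens to 88 mm and grips with 3 to 60 N. Pads are 18 mm wide; open, the fingers measure 123 mm over their backs; the gripper's body (75 mm by 187 mm) begins 45 mm behind the grasp point.
Start: joints at [-0.215, 0.381, 1.297, -0, 1.464, -0.215], TCP at [0.55, 0, 0.239] pointing down, gripper open.
Joint ranges: [-3.11, 3.11], [-0.89, 2.33], [0.22, 2.48], [-1.42, 4.56], [0.17, 2.85], [-2.88, 2.88]. Speed limits (rad/s): [2.39, 2.39, 3.14, 3.14, 3.14, 3.14].

### API

Orientations are given as a unit quaternion [x, y, z, w].
In Python, from rig import bot gives the robot as it stands.
- The arm moves only by the tool carry_out, never from a script. Its argument "commands" is a list that holds one entry, the list of rows, each a list of 5 numbers: the shift along the tool's x, y, z in mm, then the turn about the tool's z in rad, then the opening, from 0 (shut) to 1 (fully open). In form: [[[dx, dy, dz, roll, gripper], ...]]. A call has 1 to 12 rows; each row shifts and turns the commanded pose from where the row before left it, along the tool's axes as they then stand; what a row does not reach is not made up. A row lasts 1/12 s, in which the tool goes at most 41.7 mm and 7.16 degrees, less where a joint would pass 70% of its speed; a pose out of reach is approached as far as the arm can. A call is refused whole if a number of a shift passes 41.7 or a number of a turn 0.125, either way. A call with a gripper value outside its range is refused whole. The fingers move at their own pace and stop on an object; "grip_force" is the grip in N (left out, the last holds). Time passes only in rows, so rows that do not move let the fingers close. It gives the time, the measured TCP pose, the force, the opening and the grip force at its end, in the units of the state.
- bot.get_state(): the state, without advancing time (a new reading comes with each control period).
- bot.camera(name): name is "scene" or "side" or "wrist"; returns a dict with "pixels" (480x640x3 uint8, red, green, blue), "range_z" (480x640 float32, m along the optical axis (not along the pixel's ray), 0 where there is no reading), "camera_matrix" (3x3 intrinsics, pixels), "R" (3x3) and "t" (3): a world point X has camera coordinates R X + t. Camera axes: x right, y down, z forward; pixel columns grow to the right and rows downward; lengths in m; the calibration is good to about 2 mm. A picture is of the moment at which its call begins.
- bot.job_done(): hands the job in; it is judged then, once.
The state is a dict: "clock": time; "joint_pos": joint angles; "qvel": joint speeds; "joint_torque": joint torques, N m; "tcp_pos": TCP position; "orientation": TCP orientation; "wrist_force": force on the tool from outside, world axes, zero at the start; "ft_torque": the same for the moment, N m; "grip_width": opening from 0.0 (shut) to 1.0 (fully open); "grasp_force": force on a finger pad.
Only numpy, scipy, OpenCV 4.12 (cv2) and the standard library are available. Lean on these libraries where they do the work, as an engineer would, in place of code of your own. Each camera call takes 0.05 s, during which the arm holds its last target. There are 200 camera calls.

### The job

Put the revolving display stand back together: lower the wooden tier over the stand's upright shaft and seat it fully home, flat on the turning disc, with the disc's drive pin in one of the holes under the tier, then slip the brass finial over the shaft end until it sits flush on the tier's column. The tier hides the pin, so rest it there lightly and turn it until the pin finds a hole; be gentle, a push of 40 N or more on the stand would spoil pin and gearbox. Do not let the tier tip over, and leave the other goods where they are.

Things in the scene. Friction and masses are not known exactly. Their poses are not given: they have to be found in the camera images.
- stand: Motor base of the display stand, fixed to the table: a low round white housing, 128 mm wide, 40 mm high, black rocker switch on its -x side. Origin at the centre of its underside, z up. On it, coaxial, lies a bare metal disc 84 mm wide, upper face 44 mm above the table. A worm gear holds the disc: it does not turn by hand. Shaft and drive pin stand on the disc.
- stand_seat (a point): Point on the shaft's axis in the disc's upper face, 44 mm above the table; does not turn with the disc. The drive pin, 6 mm in diameter with a slightly tapered tip, stands 8 mm above the disc, 28 mm from this axis. Its bearing round the shaft differs each time and is not given.
- shaft_tip (a point): Upper end of the steel shaft, on its axis, 84 mm above the disc (128 mm above the table). The shaft is 12 mm in diameter; its last 10 mm taper to 5 mm.
- tier: Loose wooden tier, 0.3 to 0.54 kg, 70 mm high, standing upright on the table. Origin at the centre of its underside, z up along its 14 mm bore, which runs right through. From below: metal hub flange 80 mm across, 10 mm thick; round tray 152 mm wide, its top at 18 mm; eight-sided column, 34 mm across flats, up to 70 mm.
- tier_mid (a point): Point on the tier's axis half-way up, 35 mm above its underside; axes as the tier's. The column's flats face 0, 45, 90 ... degrees from the x axis. A good grasp is across two opposite flats, 15 mm above this point.
- tier_foot (a point): Centre of the tier's underside. In it are six square drive holes, 8 mm wide and 10 mm deep, 28 mm from the axis, at 0, 60, 120, 180, 240, 300 degrees from the tier's x axis; any one may take the pin. Resting on the pin, this point is 8 mm above the disc; fully home it is on the disc and the shaft stands 14 mm out of the column.
- finial: Loose brass finial, 0.09 to 0.18 kg, 52 mm high, standing upright on the table. Origin at the centre of its underside, z up.
- finial_mid (a point): Point on the finial's axis half-way up, 26 mm above its underside. Eight-sided, 30 mm across flats, from the underside to 38 mm (flats face 0, 45, 90 ... degrees from its x axis), a small ball on top. A 14 mm bore, 18 mm deep, opens in its underside. Home, the underside lies on the top of the tier's column.
- tin_fig: bystander: candle tin, 64 mm wide, 45 mm high; origin under its centre
- tin_salt: bystander: candle tin, 64 mm wide, 45 mm high; origin under its centre
- dish: bystander: low glass trinket dish, 93 mm wide, 20 mm high; origin under its centre
- mug: bystander: plain cream mug, 84 mm high; origin under its centre
- candle: bystander: painted glass candle, 66 mm wide, 101 mm high; origin under its centre
Not all that is in view belongs to the job. There is more than one size of the finial; the job needs the smallest.

How it is judged:
By the outcome, as a careful person would: the job done as asked, in the order asked, and still so for the second after the job is handed in, with the robot touching nothing.
It also fails if it takes over 72 s, if anything falls off the work surface, if the arm or the gripper's body presses on something with over 40 N, if the wrist force passes 120 N, or if a joint passes its speed limit or range.

## Working session

There is one attempt and no reset: what is moved stays moved. The work goes in short steps, Python scripts to look and compute and a tool call to move; the robot and the scene stay as the last step left them, time stands still between calls to the robot, and variables do not carry over. Pictures are saved under pics/ and viewed, at most 10 in all, crops included, and the job is handed in when it is done.

Besides the shell and the picture viewer there is one more tool, called as name(argument=value, ...), one argument or row to a line, values as JSON. carry_out: Moves the arm, as the interface text tells. Its arguments: {"type":"object","properties":{"commands":{"type":"array"},"grip_force":{"type":"number"}},"required":["commands"]}

```bash
mkdir -p pics
cat > h.py <<'E'
import numpy as np, cv2
from rig import bot
def shot(n,f=None):
    c=bot.camera(n)
    if f: cv2.imwrite('pics/'+f,c['pixels'][:,:,::-1])
    return c
def cloud(c):
    d=c['range_z'];K=c['camera_matrix'];v,u=np.indices(d.shape)
    p=np.stack([(u-K[0,2])/K[0,0]*d,(v-K[1,2])/K[1,1]*d,d],-1)
    w=(p-np.array(c['t']))@np.array(c['R']); w[d==0]=np.nan
    return w
E
python3 - <<'E'
from h import *
s=bot.get_state();print(s)
for n in('scene','side','wrist'):
    c=shot(n,n+'1.png');w=cloud(c);np.savez(n+'1.npz',w=w,p=c['pixels'],K=c['camera_matrix'],R=c['R'],t=c['t']);print(n,-np.array(c['R']).T@c['t'])
cv2.imwrite('pics/a.png',cv2.resize(np.hstack([cv2.imread('pics/scene1.png'),cv2.imread('pics/side1.png')]),(800,300)))
E
```

```text
{'clock': 0.0, 'joint_pos': array([-2.15318756e-01,  3.81123755e-01,  1.29824229e+00,  2.92919398e-05,
        1.46358859e+00, -2.15299825e-01]), 'qvel': array([ 2.00583355e-04, -6.98275164e-04, -8.53168256e-05, -8.10655806e-05,
        1.80116326e-05,  1.13361200e-03]), 'joint_torque': array([-6.18006070e-04, -4.37936819e+01, -2.24552107e+01,  7.13253510e-02,
        3.52583989e-02, -8.49877097e-05]), 'tcp_pos': array([5.49720877e-01, 5.58509721e-05, 2.38182794e-01]), 'orientation': array([ 7.07114425e-01,  7.07098809e-01, -3.55275055e-04, -5.81149151e-04]), 'wrist_force': array([ 0.35624375, -0.15994128,  0.21328741]), 'ft_torque': array([ 0.01526208, -0.00798627, -0.03689249]), 'grasp_force': 0.0, 'grip_width': 0.9978960219504627}
scene [-0.15296344 -0.76285826  0.71739021]
side [-0.09751038  0.90184474  1.51449632]
wrist [0.55021565 0.08141629 0.38529715]
```

View pics/scene1.png

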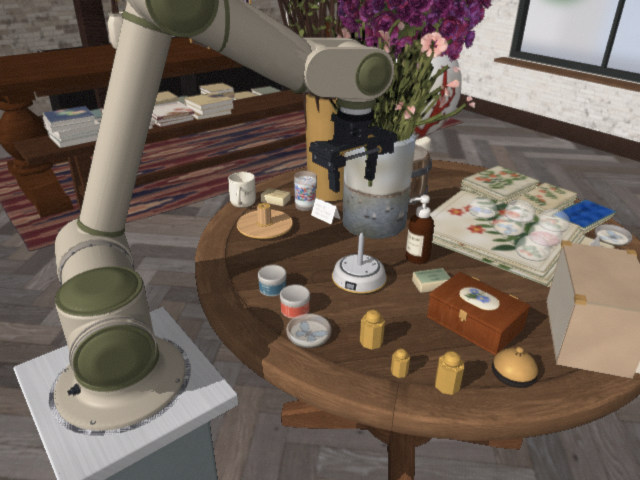

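View pics/side1.png

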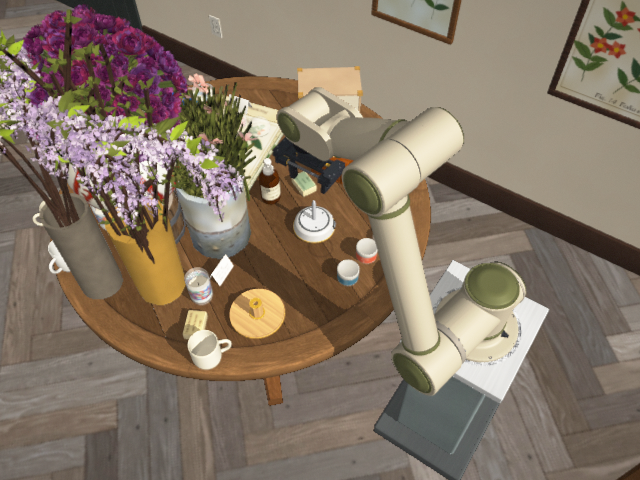

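The scene view shows the tier at about (265,222), the stand at (360,270) with its shaft tip at (361,236), and three finials. The smallest finial is at (400,362). The side view shows the tier at (257,312) and the stand at (314,225).

Run:
```python
from h import *
def circ(P):
    A=np.c_[2*P,np.ones(len(P))];s=np.linalg.lstsq(A,(P**2).sum(1),rcond=None)[0];return s[:2],np.sqrt(s[2]+s[0]**2+s[1]**2)
def sel(n,u0,u1,v0,v1):
    w=np.load(n+'1.npz')['w'][v0:v1,u0:u1].reshape(-1,3);return w[~np.isnan(w[:,0])]
def rect(P): 
    (c,wh,a)=cv2.minAreaRect((P[:,:2]*1000).astype(np.float32));return np.round(c,1),np.round(wh,1)
for n,b in (('scene',(230,300,195,245)),('side',(225,290,285,340))):
    P=sel(n,*b)
    T=P[(P[:,2]>.013)&(P[:,2]<.024)];C=P[(P[:,2]>.064)&(P[:,2]<.08)]
    print(n,'tray',rect(T),len(T),'coltop',C.mean(0),len(C),rect(C),'zmax',P[:,2].max())
for n,b in (('scene',(325,395,225,300)),('side',(290,340,195,245))):
    P=sel(n,*b)
    H=P[(P[:,2]>.035)&(P[:,2]<.05)];S=P[(P[:,2]>.07)&(P[:,2]<.14)];H=H[(abs(H[:,:2]-S[:,:2].mean(0))<.07).all(1)]
    print(n,'housing',rect(H),'shaft',S.mean(0),len(S),S[:,2].max())
for k,b in dict(small=(385,415,343,380),mid=(357,390,305,352),big=(432,468,347,396)).items():
    P=sel('scene',*b);P=P[(P[:,2]>.008)&(P[:,2]<.12)];print(k,rect(P),P.mean(0),P[:,2].max())
for n in('scene','side'):
    w=np.load(n+'1.npz')['w']
    for k,(u,v) in (dict(mug=(240,180),candle=(305,180),tinb=(271,275),tinr=(294,295),dish=(308,322),box=(480,300),bottle=(422,202),vase=(375,170),card=(323,206)) if n=='scene' else dict(mug=(205,340),candle=(198,280),card=(222,268),soap=(195,322),bottle=(270,168))).items(): print(n,k,np.round(w[v,u],3))
```

```text
scene tray (array([549. , 341.7]), array([251.3, 192.9])) 1288 coltop [0.51193164 0.30789542 0.06815064] 82 (array([514.9, 309.4]), array([37.4, 35.3])) zmax 0.07253155376877628
side tray (array([516.8, 310.8]), array([152.8, 152.6])) 1698 coltop [0.51568916 0.31626072 0.07055423] 119 (array([522. , 366.1]), array([142.6,  37.4])) zmax 0.08065947353558786
scene housing (array([552.1, -35. ]), array([107.6, 110.2])) shaft [ 0.55279224 -0.03386047  0.09808096] 114 0.12773213837453878
side housing (array([554.9, -27.4]), array([114.4, 117.6])) shaft [ 0.55583788 -0.02881887  0.1016497 ] 54 0.13529156526021635
small (array([ 411.9, -302.5]), array([28.9, 32.2])) [ 0.40787505 -0.30562402  0.03219052] 0.053923553005901126
mid (array([ 426.4, -210.4]), array([40.5, 46.5])) [ 0.42059218 -0.21580464  0.04428255] 0.0771541839666834
big (array([ 454.5, -381.3]), array([38.1, 45. ])) [ 0.44879751 -0.38527293  0.04564801] 0.07641147217282888
scene mug [0.564 0.52  0.055]
scene candle [0.666 0.326 0.097]
scene tinb [0.366 0.056 0.044]
scene tinr [ 0.364 -0.035  0.044]
scene dish [ 0.359 -0.091  0.009]
scene box [ 0.639 -0.305  0.065]
scene bottle [ 0.726 -0.055  0.162]
scene vase [ 0.607 -0.01   0.26 ]
scene card [0.681 0.262 0.036]
side mug [0.576 0.458 0.027]
side candle [0.698 0.336 0.059]
side card [0.685 0.254 0.026]
side soap [0.637 0.43  0.021]
side bottle [ 0.713 -0.035  0.171]
```

View pics/wrist1.png

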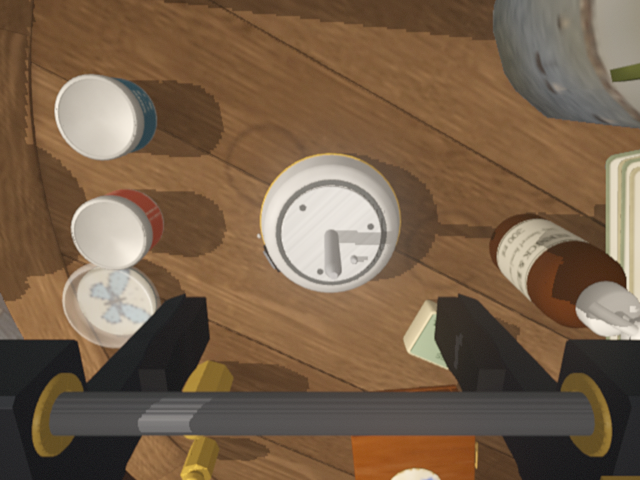

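The wrist view shows the disc centred at about (332,232). The pin looks to be the bright stub at (357,260); three screws sit at (303,208), (370,226) and (320,271). Next I move above the tier.

carry_out(
  commands=[
    [[30,-4,0,0,1],[35,-4,0,0,1],[35,-4,0,0,1],[35,-4,0,0,1],[35,-4,0,0,1],[35,-4,0,0,1],[35,-4,0,0,1],[35,-4,0,0,1],[35,-2,0,0,1],[0,0,0,0,1],[0,0,0,0,1]],
  ],
)

```text
clock: 1.07
tcp_pos: [0.5154, 0.3113, 0.2381]
orientation: [0.706, 0.708, -0.0, -0.0]
wrist_force: [0.4, -1.1, -1.1]
grip_width: 1.001
grasp_force: 0.0
```

Run:
```python
from h import *
z=np.load('wrist1.npz')
def ray(z,u,v,h):
    K,R,t=z['K'],np.array(z['R']),np.array(z['t']);d=R.T@np.linalg.inv(K)@[u,v,1];o=-R.T@t
    return o+d*(h-o[2])/d[2]
print('disc',ray(z,332,232,.044),'pinb',ray(z,356,259,.05))
w=z['w'];print(np.round(w[232,345],3))
c=z['p'];a=cv2.resize(c[175:300,265:400],None,fx=4,fy=4,interpolation=cv2.INTER_CUBIC)
c2=shot('wrist','wrist2.png');b=cv2.resize(c2['pixels'][100:420,160:480],(500,500))
cv2.imwrite('pics/b.png',cv2.resize(np.hstack([cv2.resize(a,(500,500)),b]),(800,400))[:,:,::-1])
np.savez('wrist2.npz',w=cloud(c2),p=c2['pixels'],K=c2['camera_matrix'],R=c2['R'],t=c2['t']);print(bot.get_state()['tcp_pos'])
w=cloud(c2);T=w[(abs(w[...,2]-.018)<.004)];T=T[np.hypot(T[:,0]-.517,T[:,1]-.311)<.09]
(cc,r)=cv2.minEnclosingCircle((T[:,:2]*1000).astype(np.float32));print('tray',cc,r,T.mean(0))
C=w[(abs(w[...,2]-.07)<.004)];C=C[np.hypot(C[:,0]-.517,C[:,1]-.311)<.03];print('col',C.mean(0),len(C),cv2.minAreaRect((C[:,:2]*1000).astype(np.float32)))
h=cv2.convexHull((C[:,:2]*1000).astype(np.float32))[:,0];print(h[:,:].round(1).tolist())
```

```text
disc [ 0.55877955 -0.02804075  0.044     ] pinb [ 0.57913283 -0.05015229  0.05      ]
[ 0.57  -0.028  0.045]
[0.51575826 0.31009097 0.23829931]
tray (515.8544921875, 311.7827453613281) 76.72663879394531 [0.5158711  0.31671096 0.01910824]
col [0.51584299 0.31249176 0.07130619] 1414 ((516.0426025390625, 311.8115539550781), (34.458011627197266, 33.63208770751953), 89.07202911376953)
[[532.9000244140625, 317.79998779296875], [530.5999755859375, 320.8999938964844], [525.7999877929688, 326.20001220703125], [524.2999877929688, 327.8999938964844], [523.5999755859375, 328.5], [515.2999877929688, 329.0], [510.70001220703125, 329.1000061035156], [510.0, 328.8999938964844], [509.20001220703125, 328.5], [508.3999938964844, 327.8999938964844], [505.3999938964844, 325.3999938964844], [503.0, 323.20001220703125], [500.70001220703125, 320.8999938964844], [499.8999938964844, 320.1000061035156], [499.29998779296875, 319.3999938964844], [499.20001220703125, 309.1000061035156], [499.20001220703125, 308.3999938964844], [499.20001220703125, 306.20001220703125], [499.20001220703125, 305.70001220703125], [502.20001220703125, 301.6000061035156], [503.0, 300.6000061035156], [505.29998779296875, 298.1000061035156], [507.6000061035156, 295.6000061035156], [511.3999938964844, 294.8999938964844], [512.2000122070312, 294.79998779296875], [516.9000244140625, 294.6000061035156], [522.2999877929688, 294.8999938964844], [526.0999755859375, 298.20001220703125], [529.9000244140625, 301.5], [531.5, 303.0], [532.2000122070312, 303.8999938964844], [532.9000244140625, 311.70001220703125]]
```

View pics/b.png

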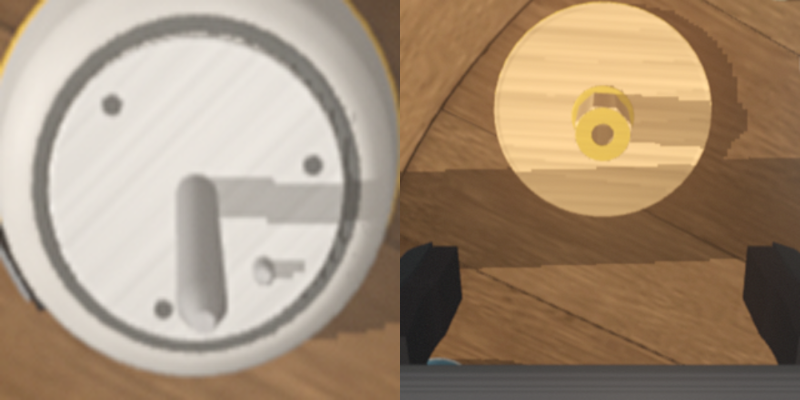

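carry_out(
  commands=[
    [[2,0.5,30,0,1],[0,0,40,0,1],[0,0,40,0,1],[0,0,40,0,1],[0,0,30,0,0.8],[0,0,17,0,0.6],[0,0,10,0,0.5],[0,0,0,0,0.2],[0,0,0,0,0.2],[0,0,0,0,0.2],[0,0,0,0,0.2],[0,0,0,0,0.2]],
  ],
  grip_force=40,
)

```text
clock: 2.12
tcp_pos: [0.5169, 0.3121, 0.033]
orientation: [0.707, 0.707, 0.001, 0.0]
wrist_force: [-5.4, -0.1, 2.4]
grip_width: 0.421
grasp_force: 2.7
```

Run:
```python
from h import *
z=np.load('wrist1.npz')
def ray(u,v,h):
    K,R,t=z['K'],np.array(z['R']),np.array(z['t']);d=R.T@np.linalg.inv(K)@[u,v,1];o=-R.T@t
    return o+d*(h-o[2])/d[2]
b=ray(331.5,232.5,.044);t=ray(333.5,275,.128);p=ray(354.4,258,.044);print(b,t,p-b,np.degrees(np.arctan2(*(p-b)[1::-1])))
w=z['w'];H=w[(abs(w[...,2]-.04)<.006)];H=H[np.hypot(H[:,0]-.557,H[:,1]+.03)<.075];print('housing',cv2.minEnclosingCircle((H[:,:2]*1000).astype(np.float32)))
S=w[(w[...,2]>.118)&(w[...,2]<.135)];S=S[np.hypot(S[:,0]-.557,S[:,1]+.03)<.02];print('tip',S.mean(0),len(S))
s=bot.get_state();print(s['tcp_pos'],s['grip_width'],s['grasp_force'],s['wrist_force'],s['joint_pos'])
```

```text
[ 0.55836028 -0.02848408  0.044     ] [ 0.55786806 -0.03084085  0.128     ] [ 0.01988832 -0.02309749  0.        ] -49.2695741640979
housing ((557.4140014648438, -29.889310836791992), 58.251121520996094)
tip [ 0.5575207  -0.02842417  0.1241495 ] 239
[0.51689877 0.31209687 0.03295241] 0.4209789299452858 2.6521717664527955 [-5.42179232 -0.120382    2.39881424] [3.47350803e-01 6.82433547e-01 1.40913038e+00 5.88358021e-06
 1.04811399e+00 3.47354307e-01]
```

carry_out(
  commands=[
    [[0,0,0,0,0.1],[0,0,0,0,0.1],[0,0,0,0,0.1],[0,0,-5,0,0.1],[0,0,-15,0,0.1],[0,0,-30,0,0.1],[0,0,-35,0,0.1],[0,0,-35,0,0.1],[0,0,-30,0,0.1],[0,0,-5,0,0.1],[0,0,0,0,0.1],[0,0,0,0,0.1]],
  ],
)

```text
clock: 3.12
tcp_pos: [0.5157, 0.3117, 0.1848]
orientation: [0.707, 0.707, -0.001, -0.001]
wrist_force: [-0.2, -0.6, -4.9]
grip_width: 0.381
grasp_force: 40.0
```

carry_out(
  commands=[
    [[-20,3,0,0,0.1],[-33,4,0,0,0.1],[-36,4,0,0,0.1],[-36,4,0,0,0.1],[-36,4,0,0,0.1],[-36,4,0,0,0.1],[-36,4,0,0,0.1],[-36,4,0,0,0.1],[-34,4,0,0,0.1],[-26,4,0,0,0.1],[-12,3,0,0,0.1],[0,0,0,0,0.1]],
  ],
)

```text
clock: 4.12
tcp_pos: [0.5582, -0.0312, 0.1844]
orientation: [0.708, 0.706, -0.001, -0.002]
wrist_force: [0.7, -0.3, -4.5]
grip_width: 0.384
grasp_force: 40.0
```

carry_out(
  commands=[
    [[0,0,0,-0.1,0.1],[0,0,0,-0.1,0.1],[0,0,0,-0.06,0.1],[0,0,0,0,0.1],[0,0,0,0,0.1],[0,0,0,0,0.1]],
  ],
)

```text
clock: 4.62
tcp_pos: [0.5582, -0.0282, 0.1861]
orientation: [0.61, 0.792, -0.0, -0.001]
wrist_force: [-0.1, 0.2, -3.8]
grip_width: 0.382
grasp_force: 40.0
```

Run:
```python
from h import *
s=bot.get_state();print(s['tcp_pos'],s['orientation'],s['wrist_force'],s['ft_torque'])
a=shot('scene');b=shot('side')
A=cv2.resize(a['pixels'][150:310,280:440],(400,400));B=cv2.resize(b['pixels'][120:260,245:385],(400,400))
cv2.imwrite('pics/c.png',np.hstack([A,B])[:,:,::-1])
w=cloud(a);C=w[(abs(w[...,2]-.170)<.005)];C=C[np.hypot(C[:,0]-.558,C[:,1]+.03)<.1];print(cv2.minEnclosingCircle((C[:,:2]*1000).astype(np.float32)),len(C))
```

```text
[ 0.55818573 -0.02815449  0.1860767 ] [ 6.09880109e-01  7.92493377e-01 -1.98563215e-04 -6.78482166e-04] [-0.12603707  0.23055545 -3.75179829] [ 0.02104628 -0.06288199 -0.01539815]
((554.70556640625, -28.82589340209961), 78.58648681640625) 1584
```

View pics/c.png

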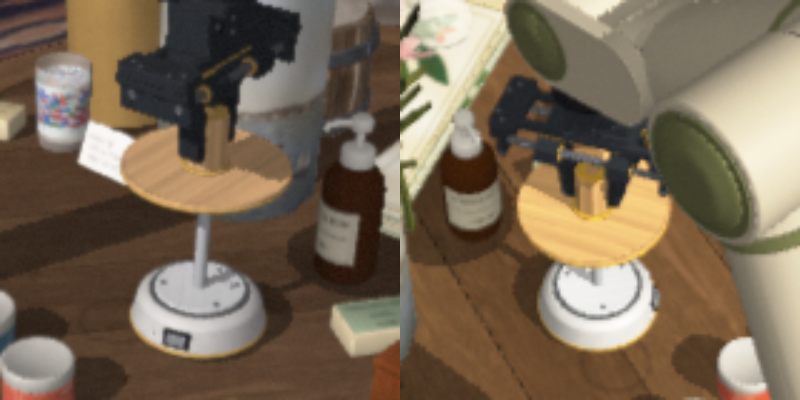

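The tier hangs level over the shaft in both crops, at (205,185) and (595,215). I lower it gently and watch the force.

carry_out(
  commands=[
    [[-1,0,8,0,0.1],[0,0,10,0,0.1],[0,0,6,0,0.1],[0,0,4,0,0.1],[0,0,4,0,0.1],[0,0,4,0,0.1],[0,0,4,0,0.1],[0,0,0,0,0.1]],
  ],
)

```text
clock: 5.38
tcp_pos: [0.5584, -0.0299, 0.146]
orientation: [0.61, 0.793, -0.0, -0.001]
wrist_force: [-1.1, 0.9, -4.7]
grip_width: 0.382
grasp_force: 40.0
```

carry_out(
  commands=[
    [[0,0,5,0,0.1],[0,0,7,0,0.1],[0,0,8,0,0.1],[0,0,8,0,0.1],[0,0,8,0,0.1],[0,0,7,0,0.1],[0,0,5,0,0.1],[0,0,2,0,0.1],[0,0,0,0,0.1],[0,0,0,0,0.1]],
  ],
)

```text
clock: 6.22
tcp_pos: [0.5584, -0.0299, 0.0964]
orientation: [0.609, 0.793, -0.0, -0.001]
wrist_force: [-5.3, -0.9, -5.5]
grip_width: 0.383
grasp_force: 40.0
```

carry_out(
  commands=[
    [[0.2,-0.8,0,0,0.1],[0,0,2,0,0.1],[0,0,2,0,0.1],[0,0,2,0,0.1],[0,0,2,0,0.1],[0,0,1,0,0.1],[0,0,0,0,0.1]],
  ],
)

```text
clock: 6.8
tcp_pos: [0.5581, -0.03, 0.0875]
orientation: [0.61, 0.793, 0.0, 0.0]
wrist_force: [1.1, 0.5, -4.3]
grip_width: 0.38
grasp_force: 40.0
```

carry_out(
  commands=[
    [[0,0,1,0,0.1],[0,0,0.8,0,0.1],[0,0,0.8,0,0.1],[0,0,0,0,0.1]],
  ],
)

```text
clock: 7.13
tcp_pos: [0.5579, -0.03, 0.085]
orientation: [0.609, 0.793, 0.0, -0.0]
wrist_force: [-0.4, 0.4, -5.2]
grip_width: 0.381
grasp_force: 40.0
```

carry_out(
  commands=[
    [[0,0,0.7,0,0.1],[0,0,0.7,0,0.1],[0,0,0,0,0.1]],
  ],
)

```text
clock: 7.38
tcp_pos: [0.558, -0.0299, 0.0842]
orientation: [0.609, 0.793, 0.0, 0.0]
wrist_force: [-2.5, 1.6, 2.7]
grip_width: 0.381
grasp_force: 40.0
```

carry_out(
  commands=[
    [[0,0,0.2,0.025,0.1],[0,0,0,0.025,0.1],[0,0,0,0,0.1]],
  ],
)

```text
clock: 7.63
tcp_pos: [0.5583, -0.0299, 0.0842]
orientation: [0.629, 0.777, 0.0, 0.001]
wrist_force: [-0.6, 0.2, 1.8]
grip_width: 0.381
grasp_force: 40.0
```

carry_out(
  commands=[
    [[0,0,0.3,0.03,0.1],[0,0,0,0,0.1]],
  ],
)

```text
clock: 7.8
tcp_pos: [0.5583, -0.03, 0.084]
orientation: [0.641, 0.768, 0.0, 0.001]
wrist_force: [-1.5, 1.2, 4.5]
grip_width: 0.381
grasp_force: 40.0
```

carry_out(
  commands=[
    [[0,0,0,0.03,0.1],[0,0,0,0,0.1]],
  ],
)

```text
clock: 7.97
tcp_pos: [0.5583, -0.03, 0.0839]
orientation: [0.652, 0.758, 0.0, 0.001]
wrist_force: [-1.8, 1.5, 5.9]
grip_width: 0.387
grasp_force: 40.0
```

carry_out(
  commands=[
    [[0,0,0,0.05,0.1],[0,0,0,0.04,0.1],[0,0,0,0,0.1]],
  ],
)

```text
clock: 8.22
tcp_pos: [0.5582, -0.03, 0.0839]
orientation: [0.686, 0.728, 0.0, 0.001]
wrist_force: [-2.1, 0.4, 5.5]
grip_width: 0.384
grasp_force: 40.0
```

carry_out(
  commands=[
    [[0,0,0,0.04,0.1],[0,0,0,0,0.1]],
  ],
)

```text
clock: 8.38
tcp_pos: [0.5583, -0.03, 0.0839]
orientation: [0.7, 0.714, 0.0, 0.001]
wrist_force: [-1.2, 1.0, 5.3]
grip_width: 0.381
grasp_force: 40.0
```

carry_out(
  commands=[
    [[0,0,0,0.035,0.1],[0,0,0,0,0.1]],
  ],
)

```text
clock: 8.55
tcp_pos: [0.5583, -0.0301, 0.0839]
orientation: [0.712, 0.702, 0.0, 0.001]
wrist_force: [-1.3, 1.7, 6.0]
grip_width: 0.379
grasp_force: 40.0
```

carry_out(
  commands=[
    [[0,0,0,0.035,0.1],[0,0,0,0,0.1]],
  ],
)

```text
clock: 8.72
tcp_pos: [0.5583, -0.0301, 0.0839]
orientation: [0.725, 0.689, 0.0, 0.001]
wrist_force: [-1.7, 1.9, 4.2]
grip_width: 0.383
grasp_force: 40.0
```

carry_out(
  commands=[
    [[0,0,0,0.035,0.1],[0,0,0,0,0.1]],
  ],
)

```text
clock: 8.88
tcp_pos: [0.5584, -0.0301, 0.0838]
orientation: [0.736, 0.676, 0.0, 0.001]
wrist_force: [-0.8, 1.5, 5.1]
grip_width: 0.382
grasp_force: 40.0
```

carry_out(
  commands=[
    [[0,0,0,0.05,0.1],[0,0,0,0.05,0.1],[0,0,0,0,0.1]],
  ],
)

```text
clock: 9.13
tcp_pos: [0.5576, -0.0301, 0.0828]
orientation: [0.769, 0.639, -0.0, -0.0]
wrist_force: [-0.0, -0.7, -3.4]
grip_width: 0.384
grasp_force: 40.0
```

carry_out(
  commands=[
    [[0,0,0,0.04,0.1],[0,0,0,0,0.1]],
  ],
)

```text
clock: 9.3
tcp_pos: [0.5575, -0.03, 0.0825]
orientation: [0.782, 0.624, -0.0, -0.001]
wrist_force: [0.7, 0.2, -4.8]
grip_width: 0.383
grasp_force: 40.0
```

carry_out(
  commands=[
    [[0,0,0,0.035,0.1],[0,0,0,0,0.1]],
  ],
)

```text
clock: 9.47
tcp_pos: [0.5576, -0.03, 0.0827]
orientation: [0.792, 0.61, -0.0, -0.0]
wrist_force: [0.2, -0.3, -4.0]
grip_width: 0.382
grasp_force: 40.0
```

carry_out(
  commands=[
    [[0,0,0.8,0,0.1],[0,0,0.8,0,0.1],[0,0,0,0,0.1]],
  ],
)

```text
clock: 9.72
tcp_pos: [0.5578, -0.03, 0.0813]
orientation: [0.792, 0.61, -0.0, -0.0]
wrist_force: [0.5, 0.9, -4.6]
grip_width: 0.38
grasp_force: 40.0
```

Run:
```python
from h import *
s=bot.get_state();print(s['tcp_pos'],s['wrist_force'],s['ft_torque'])
```

```text
[ 0.55776589 -0.02998288  0.08131121] [ 0.45262583  0.85766649 -4.57347716] [-0.04108611  0.03572852 -0.0008915 ]
```

Pin is in, no torque. I keep lowering towards about 0.0762.

carry_out(
  commands=[
    [[0,0,1.2,0,0.1],[0,0,1.2,0,0.1],[0,0,1,0,0.1],[0,0,0,0,0.1]],
  ],
)

```text
clock: 10.05
tcp_pos: [0.5578, -0.0299, 0.078]
orientation: [0.793, 0.61, -0.0, -0.0]
wrist_force: [-0.6, 0.1, -3.7]
grip_width: 0.38
grasp_force: 40.0
```

carry_out(
  commands=[
    [[0,0,0.7,0,0.1],[0,0,0.7,0,0.1],[0,0,0,0,0.1]],
  ],
)

```text
clock: 10.3
tcp_pos: [0.5579, -0.03, 0.0769]
orientation: [0.793, 0.609, 0.0, 0.0]
wrist_force: [0.1, -0.1, -4.4]
grip_width: 0.382
grasp_force: 40.0
```

carry_out(
  commands=[
    [[0,0,0.6,0,0.1],[0,0,0,0,0.1]],
  ],
)

```text
clock: 10.47
tcp_pos: [0.558, -0.03, 0.0768]
orientation: [0.793, 0.61, 0.0, 0.0]
wrist_force: [-2.0, 0.0, 2.0]
grip_width: 0.38
grasp_force: 40.0
```

carry_out(
  commands=[
    [[0,0,0,0,0.4],[0,0,0,0,0.45],[0,0,0,0,0.6],[0,0,0,0,0.8],[0,0,0,0,0.8],[0,0,-15,0,0.8],[0,0,-35,0,0.8],[0,0,-35,0,0.8],[0,0,-35,0,0.8],[0,0,-35,0,0.8],[0,0,0,-0.12,0.8],[0,0,0,-0.12,0.8]],
  ],
  grip_force=30,
)

```text
clock: 11.47
tcp_pos: [0.5585, -0.0301, 0.2335]
orientation: [0.712, 0.702, 0.001, 0.002]
wrist_force: [0.1, 0.5, -0.5]
grip_width: 0.8
grasp_force: 0.0
```

carry_out(
  commands=[
    [[0,0,0,-0.027,0.8],[0,0,0,0,0.8],[0,0,0,0,0.8]],
  ],
)

```text
clock: 11.72
tcp_pos: [0.5579, -0.03, 0.2312]
orientation: [0.705, 0.709, -0.0, -0.0]
wrist_force: [-0.3, -0.2, 0.4]
grip_width: 0.802
grasp_force: 0.0
```

Run:
```python
from h import *
s=bot.get_state();print(s['tcp_pos'],s['orientation'],s['wrist_force'])
c=shot('wrist','wrist3.png');w=cloud(c);b=shot('side');a=shot('scene')
m=(np.hypot(w[...,0]-.558,w[...,1]+.03)<.1)
T=w[m&(abs(w[...,2]-.062)<.004)];print('tray',T.mean(0),cv2.minEnclosingCircle((T[:,:2]*1000).astype(np.float32)))
A=np.c_[T[:,:2]-T[:,:2].mean(0),np.ones(len(T))];print('plane',np.linalg.lstsq(A,T[:,2],rcond=None)[0])
C=w[m&(abs(w[...,2]-.114)<.005)];print('col',C.mean(0),len(C))
cv2.imwrite('pics/d.png',np.hstack([cv2.resize(c['pixels'][60:380,160:480],(400,400)),cv2.resize(a['pixels'][190:310,300:420],(400,400))])[:,:,::-1])
```

```text
[ 0.55789255 -0.02996103  0.23116521] [ 7.05114641e-01  7.09093322e-01 -1.66684840e-05 -6.28398139e-05] [-0.27978667 -0.2347388   0.38614221]
tray [ 0.55829687 -0.02450293  0.06310625] ((558.3203735351562, -30.26148796081543), 76.65055847167969)
plane [ 0.00062989 -0.0004867   0.06310625]
col [ 0.55835385 -0.02908135  0.11527814] 1988
```

View pics/d.png

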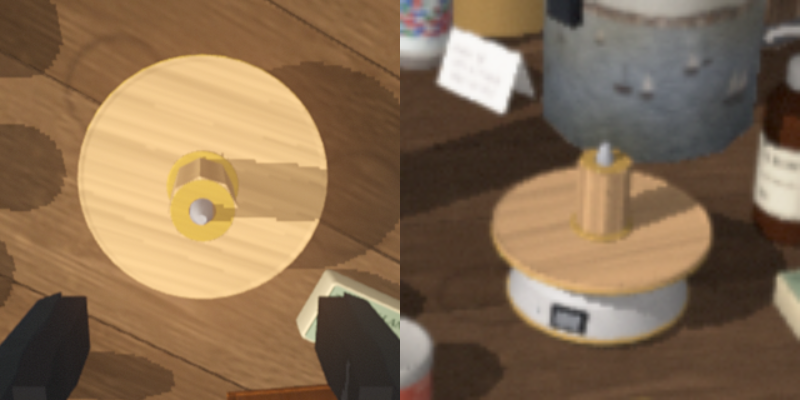

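The tier is fully home and level, with the shaft tip showing above the column at (203,212) in the wrist crop and (604,155) in the scene crop. Next is the small finial.

carry_out(
  commands=[
    [[-15,-8,0,0,0.8],[-30,-16,0,0,0.8],[-33,-18,0,0,0.8],[-34,-18,0,0,0.8],[-34,-18,0,0,0.8],[-34,-18,0,0,0.8],[-34,-18,0,0,0.8],[-32,-17,0,0,0.8],[-20,-10,0,0,0.8],[-8,-5,0,0,0.8],[0,0,0,0,0.8],[0,0,0,0,0.8]],
  ],
)

```text
clock: 12.87
tcp_pos: [0.4141, -0.3043, 0.2312]
orientation: [0.705, 0.709, 0.0, -0.0]
wrist_force: [0.4, 0.3, -0.5]
grip_width: 0.796
grasp_force: 0.0
```

Run:
```python
from h import *
s=bot.get_state();print(s['tcp_pos'],s['orientation'])
c=shot('wrist','wrist4.png');w=cloud(c)
m=(np.hypot(w[...,0]-.412,w[...,1]+.303)<.04)
C=w[m&(abs(w[...,2]-.039)<.003)];P=(C[:,:2]*1000).astype(np.float32);print(len(C),cv2.minEnclosingCircle(P),cv2.minAreaRect(P))
B=w[m&(w[...,2]>.046)];print('ball',B.mean(0),B[:,2].max())
print(cv2.approxPolyDP(cv2.convexHull(P),1.0,True)[:,0].round(1).tolist())
u,v=np.where(m)[1].mean(),np.where(m)[0].mean();u,v=int(u),int(v);print(u,v)
cv2.imwrite('pics/e.png',cv2.resize(c['pixels'][max(0,v-90):v+90,max(0,u-120):u+120],(800,600))[:,:,::-1])
```

```text
[ 0.41405066 -0.30434728  0.23116442] [ 7.04823320e-01  7.09382823e-01  2.27838797e-04 -2.16995783e-04]
559 ((416.4126892089844, -300.21099853515625), 16.191110610961914) ((416.5163269042969, -300.0479431152344), (29.975746154785156, 30.334508895874023), 16.67398452758789)
ball [ 0.40984256 -0.28616197  0.29193017] 0.31570323908155823
[[432.0, -302.20001220703125], [428.6000061035156, -289.6000061035156], [418.0, -284.20001220703125], [406.70001220703125, -287.29998779296875], [400.8999938964844, -297.29998779296875], [404.20001220703125, -310.3999938964844], [415.0, -316.29998779296875], [426.5, -312.5]]
306 349
```

View pics/e.png

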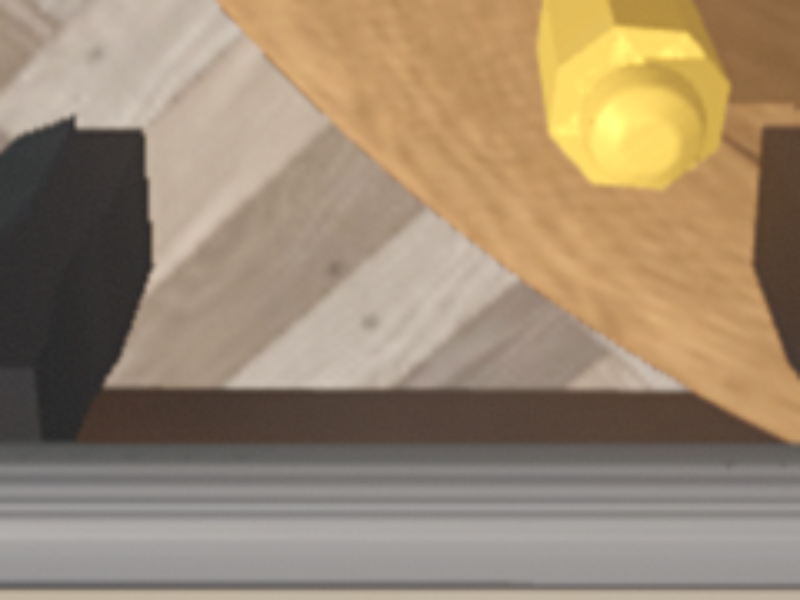

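The small finial lies toward the right at about (635,110) of the crop. Measured at (0.4164, -0.3002), its flats face about 16°.

carry_out(
  commands=[
    [[4,2.4,0,-0.1,0.8],[0,0,20,-0.1,0.8],[0,0,35,-0.08,0.8],[0,0,38,0,0.8],[0,0,38,0,0.8],[0,0,35,0,0.8],[0,0,25,0,0.8],[0,0,15,0,0.8],[0,0,10,0,0.8],[0,0,5,0,0.6],[0,0,0,0,0.4],[0,0,0,0,0.25]],
  ],
  grip_force=30,
)

```text
clock: 13.92
tcp_pos: [0.4168, -0.3009, 0.011]
orientation: [0.598, 0.801, -0.0, 0.001]
wrist_force: [0.4, 0.2, 0.3]
grip_width: 0.597
grasp_force: 0.0
```

carry_out(
  commands=[
    [[0,0,0,0,0.2],[0,0,0,0,0.1],[0,0,0,0,0.1],[0,0,0,0,0.1],[0,0,0,0,0.1],[0,0,0,0,0.1]],
  ],
)

```text
clock: 14.42
tcp_pos: [0.4164, -0.3012, 0.0108]
orientation: [0.599, 0.801, -0.0, 0.001]
wrist_force: [-1.1, 1.4, 5.6]
grip_width: 0.338
grasp_force: 30.0
```

carry_out(
  commands=[
    [[0,0,-5,0,0.1],[0,0,-20,0,0.1],[0,0,-35,0,0.1],[0,0,-38,0,0.1],[0,0,-35,0.1,0.1],[0,0,-21,0.1,0.1],[0,0,0,0.086,0.1],[0,0,0,0,0.1],[0,0,0,0,0.1]],
  ],
)

```text
clock: 15.17
tcp_pos: [0.4159, -0.3007, 0.164]
orientation: [0.706, 0.708, 0.0, -0.001]
wrist_force: [-0.0, 1.3, -2.0]
grip_width: 0.334
grasp_force: 30.0
```

carry_out(
  commands=[
    [[15,8,0,0,0.1],[30,16,0,0,0.1],[33,18,0,0,0.1],[34,18,0,0,0.1],[34,18,0,0,0.1],[34,18,0,0,0.1],[34,18,0,0,0.1],[30,15,0,0,0.1],[18,8,0,0,0.1],[9,5,0,0,0.1],[0,0,0,0,0.1],[0,0,0,0,0.1]],
  ],
)

```text
clock: 16.17
tcp_pos: [0.5575, -0.0303, 0.1636]
orientation: [0.706, 0.708, -0.001, -0.001]
wrist_force: [-0.0, 0.2, -0.4]
grip_width: 0.341
grasp_force: 30.0
```

Run:
```python
from h import *
s=bot.get_state();print(s['tcp_pos'],s['orientation'],s['wrist_force'])
a=shot('scene');b=shot('side')
cv2.imwrite('pics/f.png',np.hstack([cv2.resize(a['pixels'][180:280,310:410],(400,400)),cv2.resize(b['pixels'][130:250,265:385],(400,400))])[:,:,::-1])
```

```text
[ 0.55752109 -0.03030954  0.16355496] [ 7.06280548e-01  7.07931608e-01 -5.39216689e-04 -5.79412810e-04] [-0.01187825  0.23917571 -0.35728124]
```

View pics/f.png

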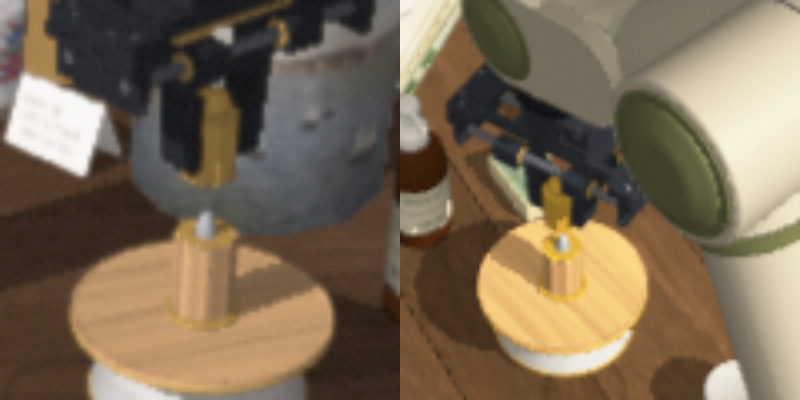

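The finial (207,135 in the left crop) hangs straight above the shaft tip (205,225). I lower it.

carry_out(
  commands=[
    [[0,0.4,6,0,0.1],[0,0,9,0,0.1],[0,0,6,0,0.1],[0,0,3,0,0.1],[0,0,2,0,0.1],[0,0,2,0,0.1],[0,0,2,0,0.1],[0,0,0,0,0.1]],
  ],
)

```text
clock: 16.93
tcp_pos: [0.5583, -0.0298, 0.134]
orientation: [0.707, 0.707, -0.0, -0.0]
wrist_force: [-0.1, -1.0, -1.8]
grip_width: 0.338
grasp_force: 30.0
```

carry_out(
  commands=[
    [[0,0,1.5,0,0.1],[0,0,1.5,0,0.1],[0,0,1.5,0,0.1],[0,0,0,0,0.1]],
  ],
)

```text
clock: 17.27
tcp_pos: [0.5583, -0.03, 0.1296]
orientation: [0.707, 0.707, -0.0, 0.0]
wrist_force: [0.0, -0.6, -0.8]
grip_width: 0.338
grasp_force: 30.0
```

carry_out(
  commands=[
    [[0,0,1.2,0,0.1],[0,0,1.2,0,0.1],[0,0,1,0,0.1],[0,0,0,0,0.1]],
  ],
)

```text
clock: 17.6
tcp_pos: [0.5582, -0.0303, 0.1262]
orientation: [0.707, 0.707, -0.0, 0.0]
wrist_force: [-2.5, -5.6, 0.6]
grip_width: 0.334
grasp_force: 30.0
```

carry_out(
  commands=[
    [[0,0,0.7,0,0.1],[0,0,0,0,0.1]],
  ],
)

```text
clock: 17.77
tcp_pos: [0.5582, -0.0303, 0.1256]
orientation: [0.707, 0.707, -0.0, 0.0]
wrist_force: [-2.7, -5.3, 0.8]
grip_width: 0.335
grasp_force: 30.0
```

carry_out(
  commands=[
    [[0,0,0.6,0,0.1],[0,0,0,0,0.1]],
  ],
)

```text
clock: 17.93
tcp_pos: [0.5582, -0.0303, 0.125]
orientation: [0.707, 0.707, -0.0, 0.0]
wrist_force: [-2.8, -5.0, 0.5]
grip_width: 0.334
grasp_force: 30.0
```

carry_out(
  commands=[
    [[-1,-0.5,0.5,0,0.1],[0,0,0,0,0.1]],
  ],
)

```text
clock: 18.1
tcp_pos: [0.5581, -0.0306, 0.1248]
orientation: [0.707, 0.707, 0.001, 0.0]
wrist_force: [-1.5, -1.2, 3.2]
grip_width: 0.336
grasp_force: 30.0
```

carry_out(
  commands=[
    [[0,0,0.5,0,0.1],[0,0,0,0,0.1]],
  ],
)

```text
clock: 18.27
tcp_pos: [0.5581, -0.0307, 0.1248]
orientation: [0.707, 0.708, 0.0, 0.0]
wrist_force: [-1.8, -0.6, 6.8]
grip_width: 0.341
grasp_force: 30.0
```

Hard contact at the expected height (0.1248). I release and retreat.

carry_out(
  commands=[
    [[0,0,0,0,0.36],[0,0,0,0,0.45],[0,0,0,0,0.6],[0,0,0,0,0.8],[0,0,0,0,0.8],[0,0,-15,0,0.8],[0,0,-30,0,0.8],[0,0,-30,0,0.8],[0,0,-25,0,0.8],[0,0,0,0,0.8],[0,0,0,0,0.8]],
  ],
)

```text
clock: 19.18
tcp_pos: [0.5581, -0.0308, 0.2248]
orientation: [0.707, 0.707, 0.001, 0.001]
wrist_force: [0.8, 0.1, 0.6]
grip_width: 0.796
grasp_force: 0.0
```

Run:
```python
from h import *
s=bot.get_state();print(s['tcp_pos'],s['wrist_force'])
a=shot('scene');w=cloud(a);c=shot('wrist');w2=cloud(c)
for q in(w,w2):
    m=np.hypot(q[...,0]-.558,q[...,1]+.03)<.03
    Z=q[m][:,2];print('top z',Z[Z<.18].max()); 
    T=q[(np.hypot(q[...,0]-.558,q[...,1]+.03)<.1)&(abs(q[...,2]-.062)<.004)];print('tray',np.median(T[:,2]))
    C=q[m&(abs(q[...,2]-.153)<.004)];print('shoulder',C.mean(0) if len(C) else 0)
cv2.imwrite('pics/g.png',np.hstack([cv2.resize(a['pixels'][180:280,310:410],(400,400)),cv2.resize(c['pixels'][80:400,160:480],(400,400))])[:,:,::-1])
```

```text
[ 0.55810377 -0.03083626  0.22480734] [0.80697309 0.07047835 0.63024965]
top z 0.16690106008871539
tray 0.06122463681396886
shoulder [ 0.55089734 -0.03435161  0.15142362]
top z 0.16872873405204994
tray 0.06309265610883948
shoulder [ 0.55815839 -0.02568511  0.15285632]
```

View pics/g.png

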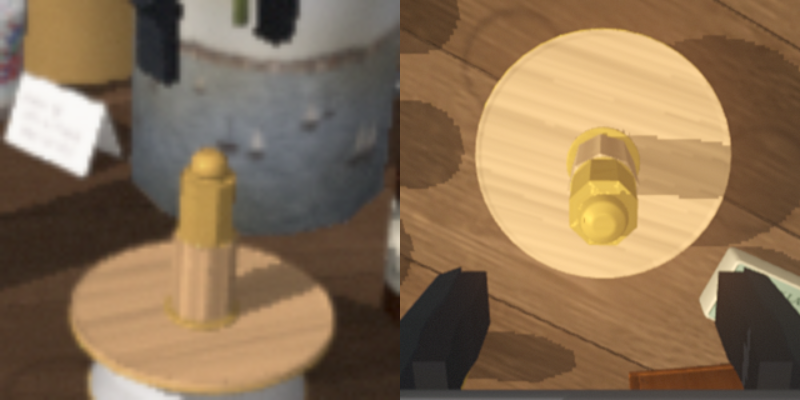

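The finial sits flush on the column (seam at (207,243) in the left crop), and the measured top height of 0.167 m matches the expected 0.166 m.

```bash
python3 -c "
from rig import bot
print(bot.job_done())"
```

```text
the job is handed in; nothing more can be done
None
```

The job is handed in: the tier is fully home flat on the disc with the pin in a hole, the smallest finial sits flush on its column, and no other goods were moved, all in about 19 s of the 72 s allowed with only light contact forces read on the stand (about 10 N).

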